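# Find where the cupboard door binds, back it off and set the rail stop

### The job

The sliding door of the little tea cupboard binds somewhere in its far floor guide. Slide the door open gently until you can feel it start to bind, and do not force it; back it off by a finger's width at most, so that it runs free again; then slide the stop along the rail until its buffer meets the door's hanger, so that nobody can push the door into the tight place again. Leave the door and the stop there and do not disturb the things standing round about.

Things in the scene. Friction and masses are not known exactly. Their poses are not given: they have to be found in the camera images.
- cupboard: low white worktop cupboard, fixed, 380 mm wide (its y), 140 deep (its x), 210 high; origin at the centre of its underside, x to its back, y along its front to the left as one faces it (the way the door opens), z up. A ledge 16 mm high stands out 45 mm in front. A flat steel rail runs along the front at x = -88 mm, 181 to 199 mm up. Right half of the front open, left half a fixed panel.
- door (a joint): sliding door, opening in m along the cupboard's +y, 0 closed, 0.20 end. Pale wooden panel 160 mm wide, 14 thick, 20 to 174 mm up, on two dark hangers with black wheels up to 219 mm. Slides with 1.5 to 2 N, stays where left. In the far guide it binds: from the tight spot on some 4.5 N more for each mm; over 12 N is forcing it.
- door_handle (a point): grip point on the door's handle, a dark upright round bar 11 mm thick, 108 to 193 mm up, its axis 39 mm in front of the panel; this point is on the bar's axis, 180 mm up. Axes as the cupboard's. Best taken from above with the fingers closing along the cupboard's y.
- door_edge (a point): foot of the door's leading (+y) edge, in the middle of the panel's thickness, 20 mm up; axes as the cupboard's. 123 mm further along +y than the handle.
- door_hanger (a point): outer (+y) side of the leading hanger, 200 mm up, which the stop's buffer meets; 2 mm behind the door's edge (121 mm further along +y than the handle). Axes as the cupboard's.
- guide: far floor guide, a grey plastic U-shaped clip on the ledge, 50 mm long (along the cupboard's y), 30 wide, 20 high; origin under its centre, axes as the cupboard's. Its place on the ledge varies. Its jaws pinch at a spot within 15 mm either way of its middle, which cannot be seen, only felt when the door's leading edge comes onto it. The like clip near the ledge's middle is in order.
- stop (a joint): rail stop, m that it has been slid along the rail towards the door (the cupboard's -y), 0 at the far end. Dark steel block 28 mm long astride the rail, 175 to 209 mm up, with a 6 mm black rubber buffer towards the door and a thumb tab on top. Slides with 4 to 5 N, stays where left.
- stop_tab (a point): grip point in the stop's thumb tab, an upright tab 16 mm (along the cupboard's y) by 12 mm, whose top is 262 mm up; this point is on its axis 243 mm up. Axes as the cupboard's.
- stop_buffer (a point): face of the stop's rubber buffer that looks towards the door (-y), 200 mm up; 22 mm nearer the door than the tab's axis. Axes as the cupboard's.
- food_tub: food tub with a red lid, 126 x 169 x 65 mm, loose, standing on top of the cupboard; origin under its centre. To be left alone.
- sauce_bottle: red sauce bottle with a green nozzle, 62 mm thick, 206 mm high, loose, standing on the worktop at the left end of the cupboard; origin under its centre. To be left alone.
- lemon: lemon, 74 x 59 x 57 mm, loose on the worktop in front of the cupboard; origin under its centre. To be left alone.

How it is judged:
On the way, in this order (a step that is already met when the one before it is completed fails the run):
1. the door has been slid onto the tight spot and bears on it (over 2 N between door and far guide) (contact force between door and guide above 2 N), for 0.05 s.
2. the door has been backed off and no longer touches the tight spot (contact force between door and guide below 0.3 N), for 0.3 s.
At the end, for the whole second after the job is handed in: The door stands still, clear of the tight spot (under 0.3 N between door and far guide), with its leading edge no more than 38 mm short of the far guide's middle, and the stop rests with its buffer within 4 mm of the door's hanger (contact force between door and guide below 0.3 N and y of door_edge in the frame of guide above -0.038 m and y of stop_buffer in the frame of door_hanger between -0.004 and 0.004 m and velocity of joint door between -0.003 and 0.003 m/s and velocity of joint stop between -0.003 and 0.003 m/s); the robot touches nothing.
It fails at once if the door is forced into the tight spot (over 12 N between door and far guide) (contact force between door and guide above 12 N).
It fails at once if a bystander (tub, bottle, lemon) is shifted by more than 20 mm (distance of any of food_tub, sauce_bottle, lemon from where it was at the start of the episode above 0.02 m).
It also fails if it takes over 64 s, if anything falls off the work surface, if the arm or the gripper's body presses on something with over 40 N, if the wrist force passes 120 N, or if a joint passes its speed limit or range.

### The arm

A 6-joint arm with a two-finger parallel gripper is mounted at the origin on the work surface; the furniture and walls round the work are solid. World frame = base frame: x ahead of the robot, y to its left, z up, the work surface at z = 0. Lengths are in m, angles in rad, forces in N, time in s.
With the tool pointing down it reaches from about 0.425 to 0.95 m from the base axis. Payload 3.5 kg.
Tool frame: the origin (TCP) lies midway between the tips of the shut fingers; the grasp point (between the pads) lies 19 mm behind it (ctrl.pinch_z is the distance from the TCP to the grasp point, in m); z points along the fingers, y is the line along which they close (so a half turn about z gives the same grasp; the last joint's range is limited). The gripper opens to 85 mm and grips with 20 to 120 N. Pads are 22 mm wide; open, the fingers measure 114 mm over their backs; the gripper's body (76 mm by 85 mm) begins 54 mm behind the grasp point. The pads swing forward as they close: fully open they stand 13 mm farther back than shut.
Start: joints at [1.058, 0.286, 1.577, -0, 1.279, -0.15], TCP at [0.24, 0.631, 0.231] pointing down, gripper open.
Joint ranges: [-2.77, 2.77], [-0.9, 2.22], [0.21, 2.48], [-1.53, 4.67], [0.24, 2.81], [-2.84, 2.84]. Speed limits (rad/s): [2.79, 2.79, 3.14, 3.14, 3.14, 3.14].

### API

Orientations are given as a unit quaternion [x, y, z, w].
In Python, from plant import get_state, viewer, sign_off, ctrl gives the robot as it stands. The module is installed in compiled form; this text tells all that it offers.
- The arm moves only by the shell command python3 -m handwheel 'ROWS' [FORCE]. ROWS is JSON, a list that holds one entry, the list of rows, each a list of 5 numbers: the finger opening in m, from 0 to 0.0854, then the shift along the tool's x, y, z in m, then the turn about the tool's z in degrees. In form: [[[claw, x, y, z, spin], ...]]. A call has 1 to 12 rows; each row shifts and turns the commanded pose from where the row before left it, along the tool's axes as they then stand; what a row does not reach is not made up. A row lasts 1/12 s, in which the tool goes at most 41.7 mm and 7.16 degrees, less where a joint would pass 70% of its speed; a pose out of reach is approached as far as the arm can. A call is refused whole if a number of a shift passes 0.0417 or a number of a turn 7.16, either way. A call with a gripper value outside its range is refused whole. The fingers move at their own pace and stop on an object; FORCE is the grip in N (left out, the last holds). Time passes only in rows, so rows that do not move let the fingers close. It gives the time, the measured TCP pose, the force, the opening and the grip force at its end, in the units of the state.
- get_state(): the state, without advancing time (a new reading comes with each control period).
- viewer.read_camera(name): name is "scene" or "top" or "wrist"; returns the picture (384x512x3 uint8, blue, green, red); there is no depth.
- viewer.camera_params(name): a dict with "fov_y" (degrees; the focal length in pixels is half the picture's height over the tangent of half this angle, whatever the lens; pixels are square), "cx", "cy" (the principal point, pixels), "xyz" and "attitude" of the camera in the world; the wrist camera has in their place "hand_eye" (4x4, takes a point from camera to tool coordinates, whose origin is the TCP and whose axes are the flange's). Camera axes: x right, y up, looking along -z (the intrinsics and any distortion apply to the point x, -y, -z); pixel columns grow to the right and rows downward; lengths in m; the calibration is good to about 2 mm. The wrist camera is an equidistant fisheye: a pixel r from the principal point sees the ray r / f radians off the axis. A picture is of the moment at which its call begins: read the wrist's pose just before it. camera_params takes no time and is no camera call.
- sign_off(): hands the job in; it is judged then, once.
Trained networks look in the newest picture that a camera, given by its name, has taken for a name from the list of things; names that differ only in an ending like _2 or _b are one class to them, and where a whole thing is asked for, a point or a joint stands for the part that bears it (a point fixed in the world has none). Each returns a list of dicts, best first, with "confidence" (0 to 1); they miss things now and then, are a little off and sometimes report something else, mostly with a low value. They report only what shows in the picture. A call takes as long as a camera call.
- viewer.look_for(camera, name): "extent" ([left, top, width, height] as shares, 0 to 1, of the picture: columns of its width, rows of its height, round what is visible of it).
- viewer.outline_of(camera, name): "mask" (384x512 bool, what is visible of it) and "extent" ([left, top, width, height] as shares, 0 to 1, of the picture: columns of its width, rows of its height, round what is visible of it).
- viewer.pinpoint(camera, name): "xy" ([column, row] as shares, 0 to 1, of the picture: columns of its width, rows of its height: a listed point, or the origin of a listed thing).
The state is a dict: "time": time; "qpos": joint angles; "dq": joint speeds; "joint_efforts": joint torques, N m; "eef_pos": TCP position; "tcp_rot": TCP orientation; "contact_force": force on the tool from outside, world axes, zero at the start; "wrist_torque": the same for the moment, N m; "opening": opening from 0.0 (shut) to 1.0 (fully open); "finger_force": force on a finger pad.
Only numpy, scipy, OpenCV 4.12 (cv2) and the standard library are available. Lean on these libraries where they do the work, as an engineer would, in place of code of your own. Each camera call takes 0.05 s, during which the arm holds its last target. There are 200 camera calls.

## Working session

There is one attempt and no reset: what is moved stays moved. The work goes in short steps, Python scripts to look and compute and a shell command to move; the robot and the scene stay as the last step left them, time stands still between calls to the robot, and variables do not carry over. Pictures are saved under pics/ and viewed, at most 10 in all, crops included, and the job is handed in when it is done.

```bash
mkdir -p pics; cat > h.py <<'E'
import numpy as np, cv2
from scipy.spatial.transform import Rotation as R
from plant import get_state, viewer, sign_off, ctrl
def campose(n):
    p=viewer.camera_params(n)
    if n=="wrist":
        s=get_state(); T=np.eye(4); T[:3,:3]=R.from_quat(s["tcp_rot"]).as_matrix(); T[:3,3]=s["eef_pos"]
        M=T@np.array(p["hand_eye"]); return p,M[:3,:3],M[:3,3]
    a=np.array(p["attitude"]); 
    m=R.from_quat(a).as_matrix() if a.size==4 else a.reshape(3,3)
    return p,m,np.array(p["xyz"])
def ray(n,px):
    p,m,o=campose(n); f=192/np.tan(np.radians(p["fov_y"])/2)
    u=np.array([(px[0]-p["cx"]),(px[1]-p["cy"])])/f
    if n=="wrist":
        r=np.linalg.norm(u); d=np.r_[np.sin(r)*u/max(r,1e-9),np.cos(r)]
    else: d=np.r_[u,1]/np.linalg.norm(np.r_[u,1])
    return o,m@(d*[1,-1,-1])
def tri(obs):
    A=0;b=0
    for o,d in obs:
        P=np.eye(3)-np.outer(d,d); A=A+P; b=b+P@o
    x=np.linalg.solve(A,b); return x,[np.linalg.norm((np.eye(3)-np.outer(d,d))@(x-o)) for o,d in obs]
E
python3 - <<'E'
from h import *
np.set_printoptions(precision=4,suppress=True)
s=get_state(); print({k:np.round(v,4) for k,v in s.items()}, ctrl.pinch_z)
for n in ["scene","top","wrist"]:
    p=viewer.camera_params(n); print(n,{k:p[k] for k in p})
    cv2.imwrite(f"pics/{n}0.png",viewer.read_camera(n))
res={}
for t in ["cupboard","door_handle","door_edge","door_hanger","guide","stop_tab","stop_buffer","food_tub","sauce_bottle","lemon"]:
    obs=[]
    for n in ["scene","top","wrist"]:
        r=viewer.pinpoint(n,t)
        if r:
            px=np.array(r[0]["xy"])*[512,384]; print(t,n,px.round(1),round(r[0]["confidence"],2))
            if r[0]["confidence"]>.4: obs.append(ray(n,px))
    if len(obs)>1: print("   ",*tri(obs))
E
```

```text
{'time': np.float64(0.0), 'qpos': array([ 1.058 ,  0.2872,  1.5782,  0.    ,  1.2786, -0.15  ]), 'dq': array([ 0.0001, -0.    ,  0.0018,  0.0018, -0.0017, -0.0001]), 'joint_efforts': array([  0.0008, -40.5987, -29.2628,  -0.0001,   0.0059,  -0.    ]), 'eef_pos': array([0.2392, 0.6305, 0.2299]), 'tcp_rot': array([ 0.1804,  0.9836, -0.0011, -0.0004]), 'contact_force': array([-0.0018, -0.4531,  0.7426]), 'wrist_torque': array([ 0.0487,  0.013 , -0.0103]), 'finger_force': np.float64(0.0), 'opening': np.float64(1.0017)} 0.0187
scene {'fov_y': 48.271862502300344, 'cx': 254.4085993658286, 'cy': 193.00425193841707, 'xyz': array([-0.1531, -0.2954,  0.601 ]), 'attitude': array([ 0.3873, -0.2806, -0.5007,  0.7215])}
top {'fov_y': 48.03993437059362, 'cx': 258.6328699966875, 'cy': 184.34744005457847, 'xyz': array([ 0.2922, -0.118 ,  1.0824]), 'attitude': array([ 0.093 , -0.0814, -0.6534,  0.7469])}
wrist {'fov_y': 65.70646984690485, 'cx': 257.86045649204135, 'cy': 189.04781034558792, 'hand_eye': array([[-0.0008,  0.9639,  0.2663,  0.0685],
       [ 1.    ,  0.0006,  0.0008, -0.0001],
       [ 0.0
[... 732 characters left out ...]
417] [np.float64(0.0063633860634745), np.float64(0.006363386063474515)]
stop_buffer scene [212.3 158.4] 0.84
stop_buffer top [207.9 178.1] 0.67
    [0.5099 0.0216 0.2068] [np.float64(0.0028454084125838866), np.float64(0.0028454084125838024)]
food_tub scene [338.2 174.3] 0.62
sauce_bottle scene [290.9 245.3] 0.3
sauce_bottle top [204.  134.7] 0.79
sauce_bottle wrist [ 27.7 328.6] 0.51
    [0.515 0.047 0.056] [np.float64(0.13705870670717085), np.float64(0.137058706707171)]
lemon scene [196.2 273. ] 0.71
lemon top [209.4 241.6] 0.66
lemon wrist [ 31.5 326.8] 0.5
    [ 0.4007  0.0217 -0.0056] [np.float64(0.007410579292512027), np.float64(0.00030725593703433634), np.float64(0.007648501863836567)]
```

View pics/scene0.png

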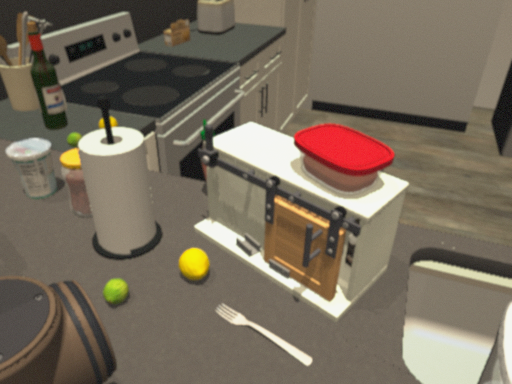

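View pics/top0.png

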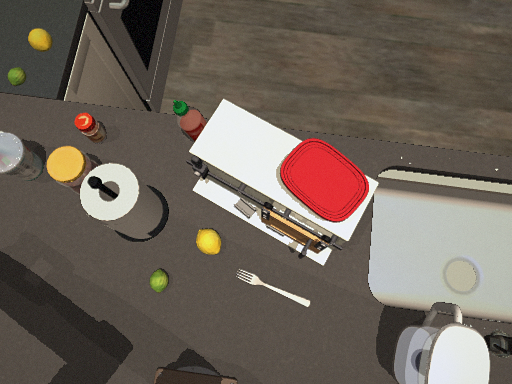

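The scene view shows the cupboard with its door at right: handle near (312,240), far guide (246,247), stop at the rail's left end (210,150). The bottle stands behind the left end and the lemon in front at (195,265). The top view agrees. Next I'll fit the cupboard pose from all the points.

```bash
cat > fit.py <<'E'
from h import *
from scipy.optimize import least_squares
np.set_printoptions(precision=4,suppress=True)
def fit(obs):  # obs: (name,(o,d)); params cx,cy,yaw,xp,yh,yt,yg
    def L(p,n):
        cx,cy,a,xp,yh,yt,yg=p
        return {"door_handle":(xp-.046,yh,.18),"door_edge":(xp,yh+.123,.02),"door_hanger":(-.088,yh+.121,.2),
          "guide":(xp,yg,.016),"stop_tab":(-.088,yt,.243),"stop_buffer":(-.088,yt-.022,.2),"cupboard":(0,0,0)}[n]
    def W(p,n):
        x,y,z=L(p,n); c,s=np.cos(p[2]),np.sin(p[2]); return np.array([p[0]+c*x-s*y,p[1]+s*x+c*y,z])
    def res(p):
        r=[]
        for n,(o,d) in obs:
            v=W(p,n)-o; v=(v-d*(v@d))*1000
            r+=list(v*(0.3 if n=="cupboard" else 1))
        return np.r_[r,(p[3]+.088)*200]
    return least_squares(res,[.55,-.15,-.6,-.088,-.1,.15,.08],loss="soft_l1",f_scale=3),W
def collect(names,cams,minc=.5):
    out=[]
    for n in cams:
        viewer.read_camera(n)
        for t in names:
            r=viewer.pinpoint(n,t)
            if r and r[0]["confidence"]>minc: out.append((t,ray(n,np.array(r[0]["xy"])*[512,384])))
    return out
N=["door_handle","door_edge","door_hanger","guide","stop_tab","stop_buffer","cupboard"]
E
python3 - <<'E'
from fit import *
o=collect(N,["scene","top"]); f,W=fit(o); print(f.x,f.cost)
for n in N: print(n,W(f.x,n))
for t,(a,d) in o:
    v=W(f.x,t)-a; print(t,np.linalg.norm(v-d*(v@d))*1000)
for t,px,z in [("towel",(108,188),.25),("towelbase",(135,215),0),("lemon",(209,241),.03),("bottle",(185,108),.2)]:
    a,d=ray("top",px); print(t,a+d*(z-a[2])/d[2])
print(R.from_quat(get_state()["tcp_rot"]).as_matrix())
E
```

```text
[ 0.5483 -0.1443 -0.3832 -0.088  -0.1109  0.1643  0.0594] 252.1947530005795
door_handle [ 0.3826 -0.1972  0.18  ]
door_edge [ 0.4712 -0.1003  0.02  ]
door_hanger [ 0.4704 -0.1021  0.2   ]
guide [ 0.4889 -0.0564  0.016 ]
stop_tab [0.5281 0.041  0.243 ]
stop_buffer [0.5199 0.0205 0.2   ]
cupboard [ 0.5483 -0.1443  0.    ]
door_handle 6.234474717402378
door_edge 10.561398928774883
door_hanger 4.130852459758938
guide 1.6110893654109464
stop_tab 5.793916281976754
cupboard 7.6433358489456
door_handle 1.6137033666111338
door_edge 7.88255020318031
door_hanger 11.66799119995437
guide 0.8324894784867598
stop_tab 7.300286560874598
stop_buffer 1.3757377925018293
cupboard 105.43523586815158
towel [0.4537 0.2059 0.25  ]
towelbase [0.4421 0.2197 0.    ]
lemon [0.3988 0.0184 0.03  ]
bottle [0.6645 0.0963 0.2   ]
[[-0.9349  0.3549 -0.    ]
 [ 0.3549  0.9349  0.    ]
 [ 0.      0.     -1.    ]]
```

```bash
python3 -m handwheel '[[[0.0854,-0.0257,-0.0176,-0.021,0],[0.0854,-0.0257,-0.0176,-0.021,0],[0.0854,-0.0257,-0.0176,-0.021,0],[0.0854,-0.0257,-0.0176,-0.021,0],[0.0854,-0.0257,-0.0176,-0.021,0],[0.0854,-0.0257,-0.0176,-0.021,0],[0.0854,-0.0257,-0.0176,-0.021,0],[0.0854,-0.0257,-0.0176,-0.021,0],[0.0854,-0.0257,-0.0176,-0.021,0]]]'
python3 -m handwheel '[[[0.0854,-0.0222,-0.0272,0,0],[0.0854,-0.0222,-0.0272,0,0],[0.0854,-0.0222,-0.0272,0,0],[0.0854,-0.0222,-0.0272,0,0],[0.0854,-0.0222,-0.0272,0,0],[0.0854,-0.0222,-0.0272,0,0],[0.0854,-0.0222,-0.0272,0,0],[0.0854,-0.0222,-0.0272,0,0],[0.0854,-0.0222,-0.0272,0,0],[0.0854,0,0,0,0]]]'
python3 - <<'E'
from fit import *
a,d=ray("top",(222,100)); A=a+d*(.21-a[2])/d[2]
a,d=ray("top",(378,183)); B=a+d*(.21-a[2])/d[2]
v=A-B; print("back edge",A,B,np.linalg.norm(v),np.arctan2(-v[0],v[1]))
E
```

```text
time: 3.2
eef_pos: [0.4, 0.3995, 0.4216]
tcp_rot: [0.18, 0.984, 0.0, 0.0]
contact_force: [1.2, 1.3, 0.2]
opening: 0.993
finger_force: 0.0
time: 4.03
eef_pos: [0.5008, 0.0962, 0.4199]
tcp_rot: [0.184, 0.983, -0.001, 0.0]
contact_force: [-0.6, 0.6, -0.1]
opening: 0.995
finger_force: 0.0
back edge [0.6898 0.0166 0.21  ] [ 0.547  -0.3356  0.21  ] 0.3799609523080073 -0.38516611731823924
```

```bash
python3 -m handwheel '[[[0.0854,0,-0.034,0.01,0.9],[0.0854,0,-0.034,0.01,0],[0.0854,0,-0.034,0.01,0],[0.0854,0,-0.034,0.01,0],[0.0854,0,-0.034,0.01,0],[0.0854,0,-0.034,0.01,0],[0.0854,0,-0.034,0.01,0],[0.0854,0,-0.034,0.01,0],[0.0854,0,-0.034,0.01,0],[0.0854,0,0,0,0]]]'
python3 - <<'E'
from fit import *
cv2.imwrite("pics/w1.png",viewer.read_camera("wrist"))
s=get_state(); print(s["eef_pos"])
for n in N:
    for r in viewer.pinpoint("wrist",n)[:2]:
        px=np.array(r["xy"])*[512,384]; a,d=ray("wrist",px)
        z={"door_handle":.18,"door_edge":.02,"door_hanger":.2,"guide":.016,"stop_tab":.243,"stop_buffer":.2,"cupboard":0}[n]
        print(n,px,round(r["confidence"],2),a+d*(z-a[2])/d[2])
E
```

```text
time: 4.87
eef_pos: [0.3845, -0.1866, 0.328]
tcp_rot: [0.191, 0.982, -0.0, -0.002]
contact_force: [-0.8, 0.2, 0.4]
opening: 0.997
finger_force: 0.0
[ 0.3856 -0.1848  0.3291]
door_handle [247.9104 184.5888] 0.85 [ 0.3895 -0.1962  0.18  ]
door_edge [327.0144 186.2016] 0.87 [ 0.4764 -0.0995  0.02  ]
door_hanger [360.8064 222.4128] 0.65 [ 0.4664 -0.1001  0.2   ]
door_hanger [328.0896 187.6992] 0.52 [ 0.4178 -0.1218  0.2   ]
guide [358.912  184.8192] 0.88 [ 0.4964 -0.0463  0.016 ]
stop_tab [499.6096 240.8064] 0.62 [0.5405 0.0513 0.243 ]
stop_buffer [465.3056 216.8064] 0.59 [0.5166 0.0312 0.2   ]
cupboard [323.2768 234.5856] 0.6 [ 0.5659 -0.1291  0.    ]
```

View pics/w1.png

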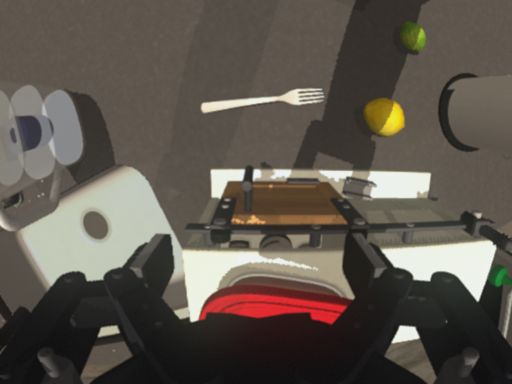

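The wrist picture shows the handle's top at (248,185) close to the TCP, with the door, the rail and the far guide (359,185). This agrees with the fit, so I'll descend.

```bash
python3 -m handwheel '[[[0.065,-0.008,-0.01,0.01,0],[0.065,0,0,0.028,0],[0.065,0,0,0.028,0],[0.065,0,0,0.028,0],[0.065,0,0,0.028,0],[0.065,0,0,0.028,0],[0.065,0,0,0.014,0],[0.065,0,0,0,0],[0.065,0,0,0,0]]]'
python3 - <<'E'
from fit import *
viewer.read_camera("wrist"); im=viewer.read_camera("wrist")
cv2.imwrite("pics/w2.png",im); s=get_state(); print(s["eef_pos"])
for n in ["door_handle","guide","door_edge"]:
    for r in viewer.pinpoint("wrist",n)[:1]:
        px=np.array(r["xy"])*[512,384]; a,d=ray("wrist",px)
        z={"door_handle":.18,"guide":.016,"door_edge":.02}[n]
        print(n,px,round(r["confidence"],2),a+d*(z-a[2])/d[2])
E
```

```text
time: 6.02
eef_pos: [0.3907, -0.195, 0.1661]
tcp_rot: [0.188, 0.982, 0.0, -0.001]
contact_force: [0.1, 0.1, 0.2]
opening: 0.762
finger_force: 0.0
[ 0.3918 -0.1961  0.1681]
door_handle [248.576 242.304] 0.65 [ 0.3849 -0.1987  0.18  ]
guide [405.8112 212.0832] 0.91 [ 0.4926 -0.0536  0.016 ]
door_edge [365.4144 215.808 ] 0.61 [ 0.4744 -0.1033  0.02  ]
```

View pics/w2.png

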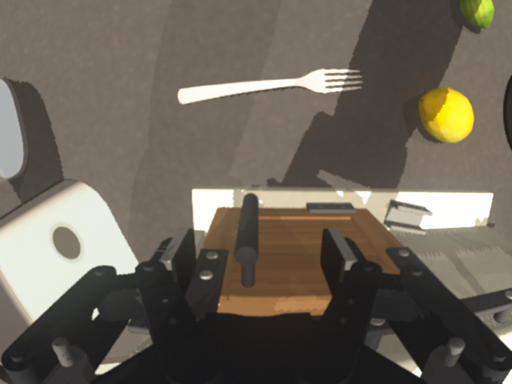

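The bar stands between the open pads, which are at (180,260) and (338,250). Its foot is at (250,200) and its top at (248,283). I'll check its position along tool x.

```bash
python3 - <<'E'
from fit import *
s=get_state(); M=R.from_quat(s["tcp_rot"]).as_matrix()
for px,z in [((248,278),.193),((250,200),.108),((248.5,242),.18)]:
    a,d=ray("wrist",px); w=a+d*(z-a[2])/d[2]; print(px,w,"tool:",M.T@(w-s["eef_pos"]))
E
```

```text
(248, 278) [ 0.396  -0.2032  0.193 ] tool: [-0.0067 -0.0048 -0.0249]
(250, 200) [ 0.3854 -0.2003  0.108 ] tool: [ 0.0044 -0.0059  0.0601]
(248.5, 242) [ 0.3844 -0.1986  0.18  ] tool: [ 0.0058 -0.0048 -0.0119]
```

```bash
python3 -m handwheel '[[[0.03,-0.001,-0.005,0,0],[0.01,0,0,0,0],[0.0,0,0,0,0],[0.0,0,0,0,0],[0.0,0,0,0,0],[0.0,0,0,0,0],[0,0,0,0,0],[0,0,0,0,0]]]' 40; python3 - <<'E'
from fit import *
s=get_state();print(s["eef_pos"],s["contact_force"],s["wrist_torque"])
E
```

```text
time: 6.93
eef_pos: [0.3897, -0.2008, 0.1665]
tcp_rot: [0.188, 0.982, -0.0, -0.0]
contact_force: [-1.1, -0.5, 2.8]
opening: 0.108
finger_force: 39.0
[ 0.3897 -0.2008  0.1665] [-1.1284 -0.4907  2.8046] [-0.0838  0.151   0.0138]
```

```bash
cat > f.py <<'E'
from fit import *
s=get_state();u=np.array([.376,.927,0]); print("t",round(s["time"],2),"s",round(float(s["eef_pos"]@u)*1000,2),"Fy",round(float(s["contact_force"]@u),2),"F",s["contact_force"])
E
python3 f.py; python3 -m handwheel '[[[0,0,0.003,0,0],[0,0,0.003,0,0],[0,0,0.003,0,0],[0,0,0.003,0,0]]]' >/dev/null; python3 f.py
python3 -m handwheel '[[[0,0,0.003,0,0],[0,0,0.003,0,0],[0,0,0.003,0,0],[0,0,0.003,0,0]]]'; python3 f.py
```

```text
t 6.93 s -39.63 Fy -0.88 F [-1.1284 -0.4907  2.8046]
t 7.27 s -27.32 Fy -1.19 F [-1.6706 -0.6087  1.3995]
time: 7.6
eef_pos: [0.399, -0.1782, 0.1665]
tcp_rot: [0.188, 0.982, -0.0, 0.0]
contact_force: [0.5, -1.0, 2.1]
opening: 0.115
finger_force: 39.1
t 7.6 s -15.2 Fy -0.75 F [ 0.5356 -1.0263  2.0715]
```

```bash
python3 -m handwheel '[[[0,0,0.001,0,0],[0,0,0.001,0,0],[0,0,0.001,0,0]]]' >/dev/null; python3 f.py
python3 -m handwheel '[[[0,0,0.001,0,0],[0,0,0.001,0,0]]]' >/dev/null; python3 f.py
python3 -m handwheel '[[[0,0,0.001,0,0],[0,0,0.001,0,0]]]'>/dev/null; python3 f.py
python3 -m handwheel '[[[0,0,0.001,0,0]]]'>/dev/null; python3 f.py
```

```text
t 7.85 s -12.4 Fy -1.02 F [ 1.1153 -1.5524  1.656 ]
t 8.02 s -10.52 Fy -2.49 F [ 2.1297 -3.5526  2.1597]
t 8.18 s -8.51 Fy -1.87 F [ 1.6892 -2.7075  1.1873]
t 8.27 s -7.49 Fy -1.46 F [ 2.7885 -2.7036  1.6946]
```

```bash
echo 'import sys; sys.exit(float(s["contact_force"]@u)<-4.0)' >> f.py
h() { :; }
python3 -m handwheel '[[[0,0,0.001,0,0]]]'>/dev/null; python3 f.py &&
python3 -m handwheel '[[[0,0,0.001,0,0]]]'>/dev/null; python3 f.py &&
python3 -m handwheel '[[[0,0,0.001,0,0]]]'>/dev/null && python3 f.py &&
python3 -m handwheel '[[[0,0,0.001,0,0]]]'>/dev/null && python3 f.py &&
python3 -m handwheel '[[[0,0,0.001,0,0]]]'>/dev/null && python3 f.py &&
python3 -m handwheel '[[[0,0,0.001,0,0]]]'>/dev/null && python3 f.py
```

```text
t 8.35 s -6.49 Fy -1.84 F [ 2.87   -3.1517  1.1462]
t 8.43 s -5.45 Fy -1.56 F [ 2.9358 -2.8693  1.8992]
t 8.52 s -4.47 Fy -2.18 F [ 3.1886 -3.647   1.2195]
t 8.6 s -3.45 Fy -1.63 F [ 4.3291 -3.5095  0.6045]
t 8.68 s -2.45 Fy -1.2 F [ 4.7699 -3.2249  0.7527]
t 8.77 s -1.47 Fy -1.5 F [ 2.851  -2.778   0.7832]
```

```bash
python3 f.py &&
python3 -m handwheel '[[[0,0,0.001,0,0]]]'>/dev/null && python3 f.py &&
python3 -m handwheel '[[[0,0,0.001,0,0]]]'>/dev/null && python3 f.py &&
python3 -m handwheel '[[[0,0,0.001,0,0]]]'>/dev/null && python3 f.py &&
python3 -m handwheel '[[[0,0,0.001,0,0]]]'>/dev/null && python3 f.py &&
python3 -m handwheel '[[[0,0,0.001,0,0]]]'>/dev/null && python3 f.py &&
python3 -m handwheel '[[[0,0,0.001,0,0]]]'>/dev/null && python3 f.py
```

```text
t 8.77 s -1.47 Fy -1.5 F [ 2.851  -2.778   0.7832]
t 8.85 s -0.58 Fy -3.07 F [ 3.5628 -4.758  -0.0609]
t 8.93 s -0.1 Fy -5.25 F [ 2.5944 -6.7185  1.2307]
```

```bash
python3 -m handwheel '[[[0,0,0,0,0]]]'>/dev/null; python3 f.py
```

```text
t 9.02 s -0.04 Fy -3.14 F [ 3.1936 -4.6775 -0.1088]
```

```bash
python3 -m handwheel '[[[0,0,0.0005,0,0]]]'>/dev/null; python3 f.py;  python3 -m handwheel '[[[0,0,0,0,0]]]'>/dev/null; python3 f.py
```

```text
t 9.1 s 0.07 Fy -5.82 F [ 1.6042 -6.9324 -0.4566]
t 9.18 s 0.08 Fy -5.37 F [ 2.7782 -6.9246  0.8126]
```

```bash
python3 -m handwheel '[[[0,0,0.0004,0,0],[0,0,0,0,0]]]'>/dev/null; python3 f.py;  python3 -m handwheel '[[[0,0,-0.002,0,0],[0,0,-0.002,0,0],[0,0,-0.002,0,0],[0,0,-0.001,0,0],[0,0,0,0,0],[0,0,0,0,0],[0,0,0,0,0]]]'>/dev/null; python3 f.py;python3 -m handwheel '[[[0,0,0,0,0]]]'>/dev/null; python3 f.py
```

```text
t 9.35 s 0.24 Fy -5.47 F [ 2.8659 -7.0643  0.4939]
t 9.93 s -5.09 Fy 0.32 F [ 5.148  -1.748   0.9717]
t 10.02 s -5.09 Fy -0.36 F [ 4.7945 -2.3357  2.5756]
```

```bash
python3 -m handwheel '[[[0.012,0,0,0,0],[0.02,0,0,0,0],[0.04,0,0,0,0],[0.04,0,0,0,0],[0.04,0,0,0,0],[0.04,0,0,-0.02,0],[0.04,0,0,-0.035,0],[0.04,0,0,-0.035,0],[0.04,0,0,-0.035,0],[0.04,0,0,-0.035,0],[0.04,0,0,-0.035,0]]]'
python3 -m handwheel '[[[0.06,-0.0055,0.0345,0,0],[0.06,-0.0055,0.0345,0,0],[0.06,-0.0055,0.0345,0,0],[0.06,-0.0055,0.0345,0,0],[0.06,-0.0055,0.0345,0,0],[0.06,-0.0055,0.0345,0,0],[0.06,-0.0055,0.0345,0,0],[0.06,0,0,0,0],[0.06,0,0,0,0]]]'
python3 - <<'E'
from fit import *
cv2.imwrite("pics/w3.png",viewer.read_camera("wrist"))
s=get_state(); print(s["eef_pos"]); M=R.from_quat(s["tcp_rot"]).as_matrix()
for n in N:
    for r in viewer.pinpoint("wrist",n)[:1]:
        px=np.array(r["xy"])*[512,384]; a,d=ray("wrist",px)
        z={"door_handle":.18,"door_edge":.02,"door_hanger":.2,"guide":.016,"stop_tab":.243,"stop_buffer":.2,"cupboard":0}[n]
        w=a+d*(z-a[2])/d[2]; print(n,px,round(r["confidence"],2),w,"tool",M.T@(w-s["eef_pos"]),"u",w@[.376,.927,0],"n",w@[.927,-.376,0])
E
```

```text
time: 10.93
eef_pos: [0.4017, -0.1688, 0.3628]
tcp_rot: [0.188, 0.982, 0.0, -0.0]
contact_force: [0.5, -0.6, 0.3]
opening: 0.466
finger_force: 0.0
time: 11.68
eef_pos: [0.5273, 0.0424, 0.3605]
tcp_rot: [0.187, 0.982, -0.0, -0.001]
contact_force: [-0.6, 0.5, -0.4]
opening: 0.704
finger_force: 0.0
[0.527  0.0414 0.3607]
door_handle [ 67.4816 142.6944] 0.83 [ 0.4004 -0.1686  0.18  ] tool [ 0.0402 -0.2417  0.181 ] u -0.00571734576545212 n 0.43453322305905256
door_edge [185.6    155.2896] 0.85 [ 0.4874 -0.0751  0.02  ] tool [-0.0066 -0.1226  0.3408] u 0.11362664212933504 n 0.4800766761273884
door_hanger [144.4864 168.9984] 0.9 [ 0.4737 -0.0729  0.2   ] tool [ 0.0073 -0.1258  0.1609] u 0.11047426576755472 n 0.4665171741287594
guide [199.5776 153.6   ] 0.62 [ 0.4946 -0.053   0.016 ] tool [-0.0052 -0.0994  0.3448] u 0.13683233517968338 n 0.47846696101314584
stop_tab [263.0144 195.1104] 0.69 [0.5373 0.0405 0.243 ] tool [-0.0101  0.0031  0.1177] u 0.23957311452675734 n 0.48282577144260574
stop_buffer [236.5952 170.9184] 0.78 [0.5147 0.0206 0.2   ] tool [ 0.0035 -0.0237  0.1608] u 0.21260336683534756 n 0.46941660138551256
cupboard [314.6752 219.1104] 0.52 [0.6848 0.089  0.    ] tool [-0.1297  0.1027  0.3604] u 0.3400240139107671 n 0.6013380598234991
```

View pics/w3.png

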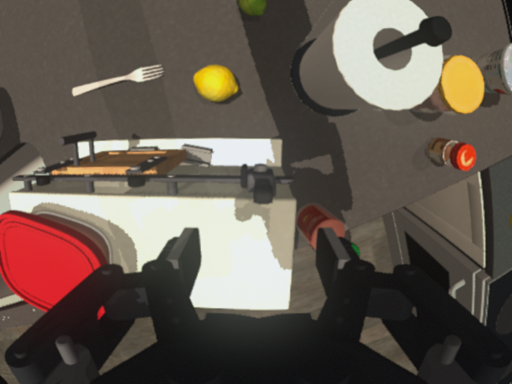

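The tab shows at (264,185–200), almost under the TCP. The bottle at (320,225) is clear. Descending.

```bash
python3 -m handwheel '[[[0.06,-0.007,0.003,0.015,0.4],[0.06,0,0,0.03,0],[0.06,0,0,0.03,0],[0.06,0,0,0.03,0],[0.06,0,0,0.03,0],[0.06,0,0,0,0],[0.06,0,0,0,0]]]'
python3 - <<'E'
from fit import *
cv2.imwrite("pics/w4.png",viewer.read_camera("wrist"))
s=get_state(); print(s["eef_pos"]); M=R.from_quat(s["tcp_rot"]).as_matrix()
for n,z in [("stop_tab",.243),("stop_buffer",.2),("door_hanger",.2)]:
    for r in viewer.pinpoint("wrist",n)[:1]:
        px=np.array(r["xy"])*[512,384]; a,d=ray("wrist",px)
        w=a+d*(z-a[2])/d[2]; print(n,px,round(r["confidence"],2),"tool",M.T@(w-s["eef_pos"]),"u",w@[.376,.927,0],"n",w@[.927,-.376,0])
E
```

```text
time: 12.67
eef_pos: [0.5338, 0.0409, 0.225]
tcp_rot: [0.192, 0.981, -0.0, -0.002]
contact_force: [0.0, 0.1, 1.2]
opening: 0.698
finger_force: 0.0
[0.5352 0.0408 0.2274]
stop_tab [263.8848 259.584 ] 0.83 tool [-0.0035  0.0029 -0.0156] u 0.24204591732769526 n 0.4843421937877195
stop_buffer [224.     202.9824] 0.76 tool [ 0.011  -0.0205  0.0274] u 0.2186362725083098 n 0.46979270919950755
door_hanger [ 73.4208 201.216 ] 0.6 tool [ 0.0111 -0.129   0.0274] u 0.11012627330328326 n 0.46968207745181767
```

View pics/w4.png

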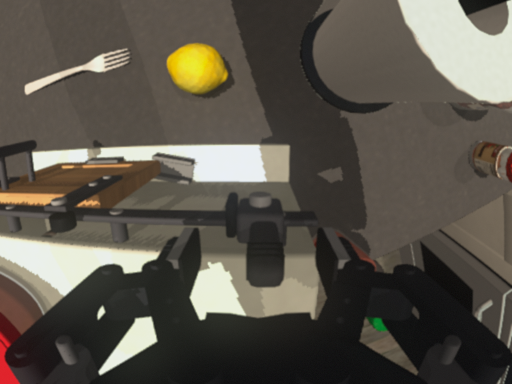

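The tab at (265,260) stands between the pads (185 and 330). Closing.

```bash
sed -i '$d' f.py; python3 -m handwheel '[[[0.03,-0.002,0.003,0,0],[0.01,0,0,0,0],[0.0,0,0,0,0],[0.0,0,0,0,0],[0.0,0,0,0,0],[0.0,0,0,0,0],[0,0,0,0,0]]]' 60; python3 f.py
python3 -m handwheel '[[[0,0,-0.006,0,0],[0,0,-0.01,0,0],[0,0,-0.01,0,0],[0,0,-0.01,0,0],[0,0,-0.01,0,0],[0,0,-0.01,0,0],[0,0,-0.01,0,0],[0,0,-0.006,0,0],[0,0,0,0,0]]]'; python3 f.py
```

```text
time: 13.45
eef_pos: [0.5381, 0.0431, 0.2271]
tcp_rot: [0.192, 0.981, -0.0, 0.001]
contact_force: [-0.2, -0.3, 4.4]
opening: 0.176
finger_force: 59.4
t 13.45 s 242.31 Fy -0.35 F [-0.186  -0.3039  4.4369]
time: 14.2
eef_pos: [0.5102, -0.0246, 0.2271]
tcp_rot: [0.192, 0.981, 0.0, -0.0]
contact_force: [-1.7, 0.4, 6.7]
opening: 0.18
finger_force: 59.7
t 14.2 s 169.04 Fy -0.31 F [-1.6994  0.3552  6.6614]
```

```bash
python3 -m handwheel '[[[0,0,-0.005,0,0],[0,0,-0.006,0,0],[0,0,-0.006,0,0],[0,0,-0.004,0,0],[0,0,-0.002,0,0]]]'>/dev/null; python3 f.py
python3 - <<'E'
from fit import *
cv2.imwrite("pics/w5.png",viewer.read_camera("wrist"))
E
python3 -m handwheel '[[[0,0,-0.001,0,0],[0,0,-0.001,0,0]]]'>/dev/null; python3 f.py
python3 -m handwheel '[[[0,0,-0.001,0,0]]]'>/dev/null; python3 f.py
python3 -m handwheel '[[[0,0,-0.001,0,0]]]'>/dev/null; python3 f.py
```

```text
t 14.62 s 147.01 Fy 4.43 F [-0.6338  5.0314  6.5702]
t 14.83 s 145.27 Fy 3.51 F [-0.7785  4.1073  6.3424]
t 14.92 s 144.32 Fy 3.78 F [-0.1732  4.1458  6.5055]
t 15.0 s 143.33 Fy 2.8 F [-1.949   3.8062  6.5841]
```

View pics/w5.png

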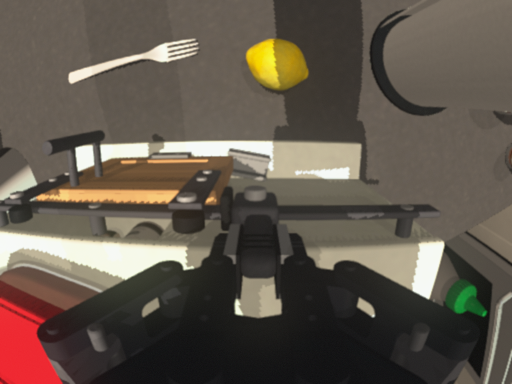

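The stop follows the gripper. Its buffer (226,208) is now close to the hanger wheel (203,210), so I'll go on in 1 mm steps.

```bash

python3 -m handwheel '[[[0,0,-0.001,0,0]]]'>/dev/null; python3 f.py
python3 -m handwheel '[[[0,0,-0.001,0,0]]]'>/dev/null; python3 f.py
python3 -m handwheel '[[[0,0,-0.001,0,0]]]'>/dev/null; python3 f.py
python3 -m handwheel '[[[0,0,-0.001,0,0]]]'>/dev/null; python3 f.py
python3 -m handwheel '[[[0,0,-0.001,0,0]]]'>/dev/null; python3 f.py
python3 -m handwheel '[[[0,0,-0.001,0,0]]]'>/dev/null; python3 f.py
```

```text
t 15.08 s 142.32 Fy 5.24 F [0.0109 5.6441 5.8355]
t 15.17 s 141.34 Fy 4.03 F [-0.5767  4.584   6.5104]
t 15.25 s 140.36 Fy 4.08 F [-0.8198  4.7386  6.1086]
t 15.33 s 139.33 Fy 4.56 F [-0.5072  5.1204  4.9299]
t 15.42 s 138.34 Fy 4.07 F [-0.8038  4.7156  6.0524]
t 15.5 s 137.46 Fy 6.19 F [-0.5084  6.8879  5.7078]
```

```bash

python3 -m handwheel '[[[0,0,-0.0007,0,0]]]'>/dev/null; python3 f.py
python3 -m handwheel '[[[0,0,-0.0007,0,0]]]'>/dev/null; python3 f.py
python3 -m handwheel '[[[0,0,0,0,0],[0,0,0,0,0]]]'>/dev/null; python3 f.py
```

```text
t 15.58 s 136.94 Fy 5.83 F [0.01   6.2883 5.4491]
t 15.67 s 136.32 Fy 5.72 F [-0.6595  6.4362  6.9156]
t 15.83 s 136.19 Fy 4.72 F [-0.5666  5.3211  6.1921]
```

```bash
python3 -m handwheel '[[[0.02,0,0,0,0],[0.03,0,0,0,0],[0.04,0,0,0,0],[0.04,0,0,0,0],[0.04,0,0,0,0],[0.04,0,0,-0.02,0],[0.04,0,0,-0.03,0],[0.04,0,0,-0.03,0],[0.04,0,0,-0.03,0],[0.04,0,0,-0.03,0],[0.04,0,0,0,0],[0.04,0,0,0,0]]]'
python3 - <<'E'
from fit import *
im=viewer.read_camera("wrist")
for n,z in [("stop_tab",.243),("stop_buffer",.2),("door_hanger",.2),("door_edge",.02),("guide",.016)]:
    for r in viewer.pinpoint("wrist",n)[:1]:
        px=np.array(r["xy"])*[512,384]; a,d=ray("wrist",px)
        w=a+d*(z-a[2])/d[2]; print(n,px,round(r["confidence"],2),"u",w@[.376,.927,0])
cv2.imwrite("pics/w6.png",cv2.resize(im[80:260,130:370],None,fx=3,fy=3))
E
```

```text
time: 16.83
eef_pos: [0.4986, -0.0558, 0.3687]
tcp_rot: [0.192, 0.981, -0.0, 0.002]
contact_force: [-0.3, -0.6, -1.3]
opening: 0.467
finger_force: 0.0
stop_tab [260.7104 175.7952] 0.66 u 0.13792826370819544
stop_buffer [236.4928 156.5184] 0.94 u 0.1129489885330318
door_hanger [237.312  159.0144] 0.92 u 0.11380845294998998
door_edge [244.7872 144.3072] 0.84 u 0.1136558083636956
guide [261.4784 143.6928] 0.88 u 0.14120953717889995
```

View pics/w6.png

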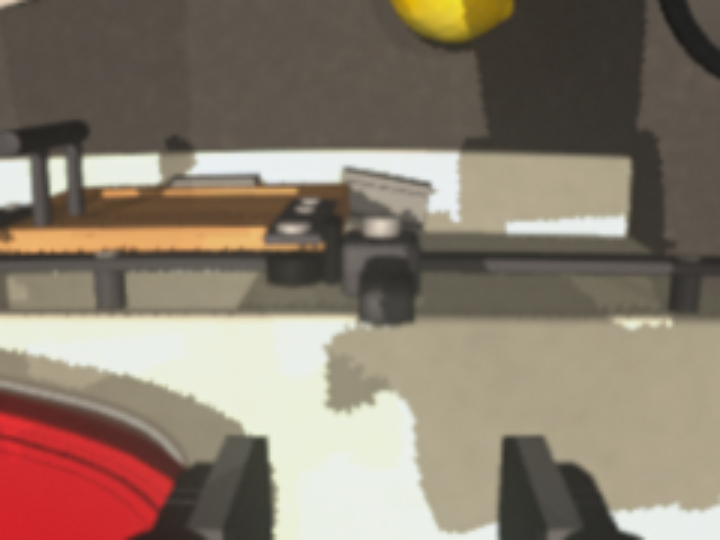

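The buffer sits against the hanger at about (237,158) in the full picture. The door's edge is 22–28 mm short of the guide's middle, within the 38 mm limit.

```bash
python3 -c "
from plant import sign_off; print(sign_off())"
```

```text
the job is handed in; nothing more can be done
None
```

I've handed the job in, though the sign-off gave no verdict: I slid the door until it bound (about 3.5 N on the tight spot), backed it off 5 mm plus about 1 mm when the stop met it, and left the stop's buffer against its hanger.

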